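# Stir the burnishing beads and set the timer

### The job

Start a burnishing batch: take the wooden stirrer from its tin, put its foot right down among the white beads in the pot and stir at least three full turns clockwise as seen from above, sweeping wide round the pot near its wall so that beads on every side are carried well away from where they lay and none is spilled; then lower the stirrer gently upright back to the bottom of its tin. Also roll the timer's thumbwheel until the face with four dots lies straight up (before or after stirring, as you like). Leave the stake anvil, hammer, canister and mug alone.

Things in the scene. Friction and masses are not known exactly. Their poses are not given: they have to be found in the camera images.
- pot: Open spun-aluminium pot, fixed to the bench, 180 mm outside diameter, 172 mm inside, 85 mm high, bottom 5 mm thick; two wire lug handles at its +y and -y sides reach 121 mm from the centre at about 68 mm height. Origin: centre of its underside; z up.
- bead0: Chunky white glazed (slippery) ceramic bead, a loose cylinder 26 mm in diameter and 20 mm high, about 22 g, standing in the pot. Origin: centre of its underside (at the start z up; it may tip over). The eight start in a ring about 55 mm from the pot's centre, the middle free; bead 0 near 22.5 degrees, counter-clockwise from the pot's x axis.
- bead1: Chunky white glazed (slippery) ceramic bead, a loose cylinder 26 mm in diameter and 20 mm high, about 22 g, standing in the pot. Origin: centre of its underside (at the start z up; it may tip over). The eight start in a ring about 55 mm from the pot's centre, the middle free; bead 1 near 67.5 degrees, counter-clockwise from the pot's x axis.
- bead2: Chunky white glazed (slippery) ceramic bead, a loose cylinder 26 mm in diameter and 20 mm high, about 22 g, standing in the pot. Origin: centre of its underside (at the start z up; it may tip over). The eight start in a ring about 55 mm from the pot's centre, the middle free; bead 2 near 112.5 degrees, counter-clockwise from the pot's x axis.
- bead3: Chunky white glazed (slippery) ceramic bead, a loose cylinder 26 mm in diameter and 20 mm high, about 22 g, standing in the pot. Origin: centre of its underside (at the start z up; it may tip over). The eight start in a ring about 55 mm from the pot's centre, the middle free; bead 3 near 157.5 degrees, counter-clockwise from the pot's x axis.
- bead4: Chunky white glazed (slippery) ceramic bead, a loose cylinder 26 mm in diameter and 20 mm high, about 22 g, standing in the pot. Origin: centre of its underside (at the start z up; it may tip over). The eight start in a ring about 55 mm from the pot's centre, the middle free; bead 4 near 202.5 degrees, counter-clockwise from the pot's x axis.
- bead5: Chunky white glazed (slippery) ceramic bead, a loose cylinder 26 mm in diameter and 20 mm high, about 22 g, standing in the pot. Origin: centre of its underside (at the start z up; it may tip over). The eight start in a ring about 55 mm from the pot's centre, the middle free; bead 5 near 247.5 degrees, counter-clockwise from the pot's x axis.
- bead6: Chunky white glazed (slippery) ceramic bead, a loose cylinder 26 mm in diameter and 20 mm high, about 22 g, standing in the pot. Origin: centre of its underside (at the start z up; it may tip over). The eight start in a ring about 55 mm from the pot's centre, the middle free; bead 6 near 292.5 degrees, counter-clockwise from the pot's x axis.
- bead7: Chunky white glazed (slippery) ceramic bead, a loose cylinder 26 mm in diameter and 20 mm high, about 22 g, standing in the pot. Origin: centre of its underside (at the start z up; it may tip over). The eight start in a ring about 55 mm from the pot's centre, the middle free; bead 7 near 337.5 degrees, counter-clockwise from the pot's x axis.
- tin: Round steel tin, open at the top, fixed to the bench, 62 mm inside diameter, 80 mm high, bottom 5 mm thick; the stirrer stands in it. Origin: centre of its underside, z up. The tin and the timer stand left and right of the pot, either way round.
- stirrer: Wooden stirrer, 195 mm long, about 0.14 kg, loose, standing upright on its foot in the tin. From the bottom: round foot 36 mm in diameter and 22 mm high, round shank 16 mm in diameter up to 130 mm, square grip 22 x 22 mm from 130 to 195 mm. Origin: centre of the foot's underside; z along the stirrer towards the grip, x and y square to the grip's faces.
- stirrer_foot (a point): Centre of the stirrer's foot's underside (same as the stirrer's origin).
- stirrer_grip (a point): Point on the stirrer's axis 165 mm above the underside of its foot, in the middle of the square grip: where to hold it. Axes as the stirrer.
- timer: Grey timer housing, fixed to the bench: foot plate 120 x 100 x 12 mm, with two upright cheeks 110 mm long and 14 mm thick, whose tops are 64 mm high and whose inner faces are 58 mm apart; between them turns the black thumbwheel. Origin: centre of its underside; x points from its front (robot's side) to its back, y along the wheel's axle, z up.
- wheel_axis (a point): Centre of the black thumbwheel, on its axle, 50 mm above the bench; axes as the timer (axle along y, z up; they do not turn with the wheel). The wheel is a six-sided drum 50 mm wide, flat faces 30 mm from the axle, numbered like a die by 1 to 6 white dots; along each of its six edges a rib, 8 mm thick, stands out to 41 mm from the axle.
- timer_wheel (a joint): Angle of the thumbwheel, rad. 0: the face with one dot is up. It grows as the wheel's top rolls to the timer's +x (away from its front), bringing up faces 2, 3, 4 in turn, one each 1.047 rad: four is up at 3.14. Starts between 0.6 and 2.3. No clicks: stiff (0.05 N m), stays where left, turns either way from -0.3 to 5.6. When a face is up, ribs stand 30 degrees before and behind the top.
- stake: Bystander: dark steel stake anvil, fixed, 172 mm high: foot 60 x 60 x 30 mm, round stem 34 mm, domed head 58 mm in diameter. Origin: centre of its underside.
- hammer: Bystander: loose hammer lying on the bench, 194 mm long, head 28 x 80 x 28 mm at its +x end (70 mm from the origin), handle 22 mm thick reaching to 110 mm on the -x side. Origin on the bench below the handle.
- canister: Bystander: loose lidded aluminium canister, 76 mm in diameter, 142 mm high. Origin: centre of its underside.
- cup: Bystander: loose steel mug, 76 mm across the rim, 75 mm high, handle at +y. Origin: centre of its underside.

How it is judged:
On the way, in this order (a step that is already met when the one before it is completed fails the run):
1. first counted turn clockwise: the stirrer's foot, down among the beads, passes the pot's +x side (x of stirrer_foot in the frame of pot above 0.018 m and y of stirrer_foot in the frame of pot between -0.017 and 0.017 m and z of stirrer_foot in the frame of pot below 0.022 m and angle between stirrer's own z axis and vertical below 0.5 rad), for 0.02 s.
2. first counted turn clockwise: the stirrer's foot, down among the beads, passes the pot's -y side (y of stirrer_foot in the frame of pot below -0.018 m and x of stirrer_foot in the frame of pot between -0.017 and 0.017 m and z of stirrer_foot in the frame of pot below 0.022 m and angle between stirrer's own z axis and vertical below 0.5 rad), for 0.02 s.
3. first counted turn clockwise: the stirrer's foot, down among the beads, passes the pot's -x side (x of stirrer_foot in the frame of pot below -0.018 m and y of stirrer_foot in the frame of pot between -0.017 and 0.017 m and z of stirrer_foot in the frame of pot below 0.022 m and angle between stirrer's own z axis and vertical below 0.5 rad), for 0.02 s.
4. first counted turn clockwise: the stirrer's foot, down among the beads, passes the pot's +y side (y of stirrer_foot in the frame of pot above 0.018 m and x of stirrer_foot in the frame of pot between -0.017 and 0.017 m and z of stirrer_foot in the frame of pot below 0.022 m and angle between stirrer's own z axis and vertical below 0.5 rad), for 0.02 s.
5. second counted turn clockwise: the stirrer's foot, down among the beads, passes the pot's +x side (all of step 1), for 0.02 s.
6. second counted turn clockwise: the stirrer's foot, down among the beads, passes the pot's -y side (all of step 2), for 0.02 s.
7. second counted turn clockwise: the stirrer's foot, down among the beads, passes the pot's -x side (all of step 3), for 0.02 s.
8. second counted turn clockwise: the stirrer's foot, down among the beads, passes the pot's +y side (all of step 4), for 0.02 s.
9. the stirrer is let down into the tin while still held (not dropped) (horizontal distance between stirrer_foot and tin below 0.018 m and z of stirrer_foot in the frame of tin below 0.022 m and angle between stirrer's own z axis and vertical below 0.25 rad and contact force between the fingers and stirrer above 0.5 N), for 0.02 s.
At the end, for the whole second after the job is handed in: Stirrer released, at rest in the tin: foot within 18 mm of its centre, under 22 mm above its underside, within 0.25 rad of upright. All beads in the pot, and of each pair (0-1, 2-3, 4-5, 6-7) at least one over 20 mm from its start. Timer wheel at 3.14 within 0.2 rad (horizontal distance between stirrer_foot and tin below 0.018 m and z of stirrer_foot in the frame of tin below 0.022 m and angle between stirrer's own z axis and vertical below 0.25 rad and linear speed of stirrer below 0.03 m/s and horizontal distance between each of bead0, bead1, bead2, bead3, bead4, bead5, bead6, bead7 and pot below 0.084 m and height (world z) of each of bead0, bead1, bead2, bead3, bead4, bead5, bead6, bead7 below 0.06 m and distance of any of bead0, bead1 from where it was at the start of the episode above 0.02 m and distance of any of bead2, bead3 from where it was at the start of the episode above 0.02 m and distance of any of bead4, bead5 from where it was at the start of the episode above 0.02 m and distance of any of bead6, bead7 from where it was at the start of the episode above 0.02 m and value of joint timer_wheel between 2.9416 and 3.3416 rad); the robot touches nothing.
It fails at once if the hammer is pushed more than 30 mm or tipped (distance of hammer from where it was at the start of the episode above 0.03 m or angle between hammer's own z axis and vertical above 0.5 rad).
It fails at once if the canister is pushed more than 30 mm or tipped (distance of canister from where it was at the start of the episode above 0.03 m or angle between canister's own z axis and vertical above 0.5 rad).
It fails at once if the cup is pushed more than 30 mm or tipped (distance of cup from where it was at the start of the episode above 0.03 m or angle between cup's own z axis and vertical above 0.5 rad).
It fails at once if the stake anvil is struck or leaned on (over 15 N) (contact force between stake and the arm above 15 N or contact force between stake and the fingers above 15 N or contact force between stake and stirrer above 15 N).
It fails at once if a bead leaves the pot (horizontal distance between any of bead0, bead1, bead2, bead3, bead4, bead5, bead6, bead7 and pot above 0.1 m or height (world z) of any of bead0, bead1, bead2, bead3, bead4, bead5, bead6, bead7 above 0.11 m).
It also fails if it takes over 72 s, if anything falls off the work surface, if the arm or the gripper's body presses on something with over 40 N, if the wrist force passes 120 N, or if a joint passes its speed limit or range.

### The arm

A 7-joint arm with a two-finger parallel gripper is mounted at the origin on the work surface. World frame = base frame: x ahead of the robot, y to its left, z up, the work surface at z = 0. Lengths are in m, angles in rad, forces in N, time in s.
With the tool pointing down it reaches from about 0.425 to 0.925 m from the base axis. Payload 6.8 kg.
Tool frame: the origin (TCP) lies on the centre line of the jaws, within the pads' length; the fingertips stand 14 mm ahead of it and the grasp point (between the pads) lies 5 mm behind it; z points along the fingers, y is the line along which they close (so a half turn about z gives the same grasp; the last joint's range is limited). The gripper opens to 88 mm and grips with 3 to 60 N. Pads are 20 mm wide; open, the fingers measure 115 mm over their backs; the gripper's body (75 mm by 178 mm) begins 61 mm behind the grasp point.
Start: joints at [-1.364, 0.477, 0.022, 1.555, -0.011, 1.109, -0.083], TCP at [0.209, 0.642, 0.198] pointing down, gripper open.
Joint ranges: [-2.96, 2.96], [-0.34, 2.1], [-1.41, 1.46], [0.24, 2.44], [-1.37, 4.51], [0.17, 1.92], [-2.96, 2.96]. Speed limits (rad/s): [2.39, 2.39, 3.14, 3.14, 3.14, 3.14, 3.14].

### API

Orientations are given as a unit quaternion [x, y, z, w].
In Python, from bench import bot gives the robot as it stands.
- The arm moves only by the tool carry_out, never from a script. Its argument "series" is a list of rows, each a list of 7 numbers: the shift along the tool's x, y, z in mm, then the turn, a rotation vector about the tool's x, y, z in rad, then the opening, from 0 (shut) to 1 (fully open). In form: [[dx, dy, dz, rx, ry, rz, jaw], ...]. A call has 1 to 20 rows; each row shifts and turns the commanded pose from where the row before left it, along the tool's axes as they then stand; what a row does not reach is not made up. A row lasts 1/12 s, in which the tool goes at most 41.7 mm and 7.16 degrees, less where a joint would pass 70% of its speed; a pose out of reach is approached as far as the arm can. A call with a gripper value outside its range is refused whole. The fingers move at their own pace and stop on an object; "squeeze" is the grip in N (left out, the last holds). Time passes only in rows, so rows that do not move let the fingers close. It gives the time, the measured TCP pose, the force, the opening and the grip force at its end, in the units of the state.
- bot.state(): the state, without advancing time (a new reading comes with each control period).
- bot.snapshot(name): name is "scene" or "side" or "wrist"; returns a dict with "img" (420x560x3 uint8, red, green, blue), "intrinsics" (3x3 intrinsics, pixels), "R" (3x3) and "t" (3): a world point X has camera coordinates R X + t; the wrist camera has in their place "tool_from_camera" (4x4, takes a point from camera to tool coordinates, whose origin is the TCP and whose axes are the flange's). Camera axes: x right, y down, z forward; pixel columns grow to the right and rows downward; lengths in m; the calibration is good to about 2 mm. A picture is of the moment at which its call begins: read the wrist's pose just before it. There is no depth.
- bot.finish_job(): hands the job in; it is judged then, once.
Trained networks look in the newest picture that a camera, given by its name, has taken for a name from the list of things; names that differ only in an ending like _2 or _b are one class to them, and where a whole thing is asked for, a point or a joint stands for the part that bears it (a point fixed in the world has none). Each returns a list of dicts, best first, with "conf" (0 to 1); they miss things now and then, are a little off and sometimes report something else, mostly with a low value. They report only what shows in the picture. A call takes as long as a camera call.
- bot.boxes_of(target, camera): "location" ([column, row] in pixels, amid what is visible of it).
- bot.regions_of(target, camera): "mask" (420x560 bool, what is visible of it) and "location" ([column, row] in pixels, amid what is visible of it).
The state is a dict: "t": time; "q": joint angles; "dq": joint speeds; "joint_efforts": joint torques, N m; "position": TCP position; "tool_rot": TCP orientation; "contact_force": force on the tool from outside, world axes, zero at the start; "moment": the same for the moment, N m; "width": opening from 0.0 (shut) to 1.0 (fully open); "grip_force": force on a finger pad.
Only numpy, scipy, OpenCV 4.12 (cv2) and the standard library are available. Lean on these libraries where they do the work, as an engineer would, in place of code of your own. Each camera call takes 0.05 s, during which the arm holds its last target. There are 200 camera calls.

## Working session

There is one attempt and no reset: what is moved stays moved. The work goes in short steps, Python scripts to look and compute and a tool call to move; the robot and the scene stay as the last step left them, time stands still between calls to the robot, and variables do not carry over. Pictures are saved under pics/ and viewed, at most 10 in all, crops included, and the job is handed in when it is done.

Besides the shell and the picture viewer there is one more tool, called after "Call:" in YAML: its name, and indented under it one key for each argument. carry_out: Moves the arm, as the interface text tells. Its arguments: {"type":"object","properties":{"series":{"type":"array"},"squeeze":{"type":"number"}},"required":["series"]}

```bash
mkdir -p pics; cat > h.py <<'E'
from bench import bot
import numpy as np, cv2
from scipy.spatial.transform import Rotation as Ro
def snap(n):
    s=bot.state(); c=bot.snapshot(n)
    K=np.array(c["intrinsics"])
    if "R" in c: R,t=np.array(c["R"]),np.array(c["t"])
    else:
        T=np.eye(4);T[:3,:3]=Ro.from_quat(s["tool_rot"]).as_matrix();T[:3,3]=s["position"]
        M=np.linalg.inv(T@np.array(c["tool_from_camera"]));R,t=M[:3,:3],M[:3,3]
    return c["img"],K,R,t
def ray(p,K,R,t):
    d=R.T@np.linalg.inv(K)@np.array([p[0],p[1],1.]); return -R.T@t,d
def atz(p,z,K,R,t):
    o,d=ray(p,K,R,t); return o+d*(z-o[2])/d[2]
def proj(X,K,R,t):
    x=K@(R@np.array(X)+t); return x[:2]/x[2]
def tri(rs):
    A=0;b=0
    for o,d in rs:
        d=d/np.linalg.norm(d);P=np.eye(3)-np.outer(d,d);A=A+P;b=b+P@o
    return np.linalg.solve(A,b)
def save(n,img): cv2.imwrite("pics/"+n,img[:,:,::-1])
E
python3 - <<'E'
from h import *
s=bot.state();print(s["t"],s["position"],s["tool_rot"],s["contact_force"])
im=[]
for c in ("scene","side"):
    i,K,R,t=snap(c);im.append(i)
    print(c,"cam",-R.T@t)
    for n in ("pot","tin","stirrer","stirrer_grip","timer","wheel_axis","stake","hammer","canister","cup"):
        r=bot.boxes_of(n,c)
        if r: print(n,[(np.round(x["location"]),round(x["conf"],2),np.round(atz(x["location"],.05,K,R,t),3)) for x in r[:2]])
save("a.png",im[0]);save("b.png",im[1])
E
```

```text
0.0 [0.20881792 0.64120313 0.19729742] [ 1.56749823e-01  9.87637919e-01 -9.10398490e-04 -6.83943599e-05] [-0.10617245 -0.04112025 -0.02770334]
scene cam [1.04983715 0.45041829 0.90926117]
pot [(array([287., 215.]), 0.92, array([0.554, 0.012, 0.05 ]))]
tin [(array([229., 141.]), 0.79, array([ 0.48 , -0.268,  0.05 ]))]
stirrer [(array([221., 106.]), 0.67, array([ 0.399, -0.39 ,  0.05 ]))]
stirrer_grip [(array([222., 114.]), 0.54, array([ 0.419, -0.362,  0.05 ]))]
timer [(array([407., 280.]), 0.77, array([0.506, 0.309, 0.05 ])), (array([302., 352.]), 0.31, array([0.772, 0.253, 0.05 ]))]
wheel_axis [(array([410., 279.]), 0.73, array([0.499, 0.312, 0.05 ]))]
stake [(array([370., 199.]), 0.73, array([0.382, 0.12 , 0.05 ]))]
hammer [(array([296., 158.]), 0.74, array([ 0.402, -0.097,  0.05 ]))]
canister [(array([160., 210.]), 0.68, array([ 0.749, -0.215,  0.05 ]))]
cup [(array([304., 352.]), 0.96, array([0.769, 0.257, 0.05 ]))]
side cam [ 0.1920713  -0.50505359  0.78603977]
pot [(array([269., 236.]), 0.71, array([ 0.551, -0.004,  0.05 ])), (array([282., 230.]), 0.46, array([ 0.588, -0.007,  0.05 ]))]
tin [(array([324., 351.]), 0.73, array([ 0.469, -0.298,  0.05 ]))]
stirrer [(array([328., 322.]), 0.84, array([ 0.514, -0.258,  0.05 ]))]
stirrer_grip [(array([331., 323.]), 0.7, array([ 0.519, -0.262,  0.05 ]))]
timer [(array([182., 181.]), 0.91, array([0.475, 0.298, 0.05 ]))]
wheel_axis [(array([183., 180.]), 0.76, array([0.479, 0.299, 0.05 ]))]
stake [(array([188., 219.]), 0.66, array([0.422, 0.164, 0.05 ]))]
hammer [(array([228., 325.]), 0.77, array([ 0.349, -0.142,  0.05 ]))]
canister [(array([390., 238.]), 0.7, array([ 0.785, -0.18 ,  0.05 ]))]
cup [(array([279., 153.]), 0.78, array([0.765, 0.24 , 0.05 ]))]
```

View pics/a.png

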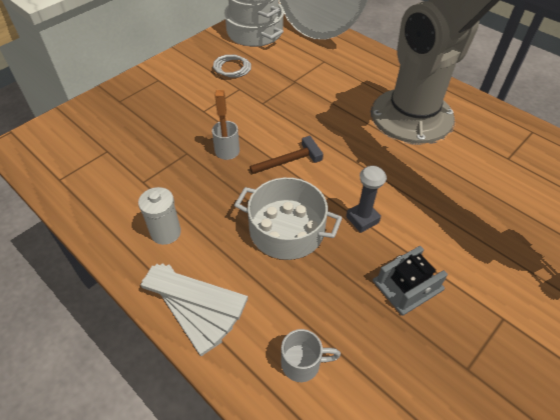

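View pics/b.png

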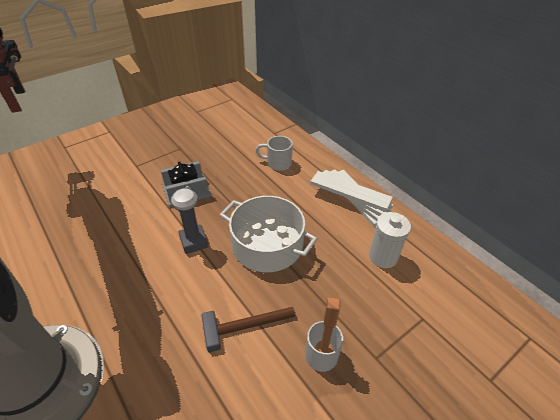

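The scene picture shows the pot at (287,215), the tin with the stirrer at (226,135), the timer at (410,280), and the stake, hammer, canister and mug apart from these. The side picture agrees: pot (268,235), tin (324,345) and timer (184,182). I'll move over the timer first.

Call:
carry_out:
  series:
    - [-33,-21,-4,0,0,0,0]
    - [-33,-21,-4,0,0,0,0]
    - [-33,-21,-4,0,0,0,0]
    - [-33,-21,-4,0,0,0,0]
    - [-33,-21,-4,0,0,0,0]
    - [-33,-21,-4,0,0,0,0]
    - [-33,-21,-4,0,0,0,0]
    - [-33,-21,-4,0,0,0,0]
    - [-33,-21,-4,0,0,0,0]
    - [-33,-21,-4,0,0,0,0]
    - [-33,-21,-4,0,0,0,0]
    - [0,0,0,0,0,0,0]

```text
t: 2.1
position: [0.4888, 0.3015, 0.2436]
tool_rot: [0.163, 0.987, -0.001, 0.002]
contact_force: [0.9, -0.0, 0.9]
width: 0.128
grip_force: 0.0
```

```bash
python3 - <<'E'
from h import *
i,K,R,t=snap("wrist");save("c.png",i)
s=bot.state();print(s["t"],s["position"],Ro.from_quat(s["tool_rot"]).as_matrix().round(3).tolist())
print("cam",-R.T@t,R)
for n in("timer","wheel_axis"):
    for x in bot.regions_of(n,"wrist")[:1]: print(n,x["location"],x["conf"],atz(x["location"],.06,K,R,t),cv2.minAreaRect(cv2.findNonZero(x["mask"].astype(np.uint8))))
print("timer proj",proj([.487,.305,.05],K,R,t))
E
```

```text
2.15 [0.48607925 0.30525067 0.24307351] [[-0.948, 0.318, 0.002], [0.318, 0.948, -0.001], [-0.002, 0.0, -1.0]]
cam [0.40973856 0.3280621  0.42993552] [[ 0.32043984  0.94726837 -0.00096951]
 [ 0.90281523 -0.30509216  0.30305683]
 [ 0.28678036 -0.09798677 -0.95297199]]
timer [288.1, 167.2] 0.66 [0.47860009 0.31255467 0.06      ] ((286.3083190917969, 167.6348876953125), (111.1589584350586, 87.48067474365234), 86.47854614257812)
wheel_axis [287.3, 163.7] 0.79 [0.47479769 0.31292763 0.06      ] ((286.38134765625, 168.10118103027344), (110.16006469726562, 87.57911682128906), 86.42366790771484)
timer proj [283.77719131 174.88962237]
```

View pics/c.png

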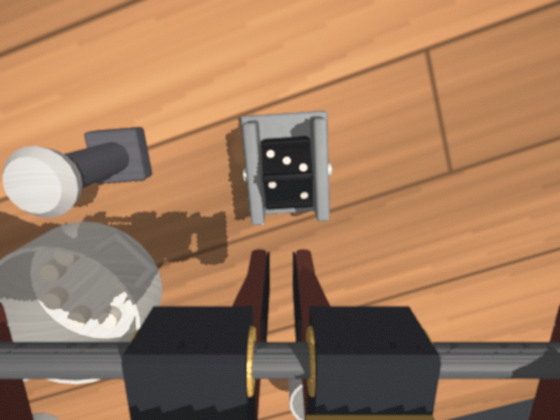

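The wrist picture shows the timer at (287,170), its axle knobs at (245,175) and (330,169). The three-dot face is on the front half (≈287,160) and the two-dot face behind it (≈288,190), with a rib between them. I'll magnify it to measure.

```bash
python3 - <<'E'
from h import *
i=cv2.imread("pics/c.png")[100:235,225:350]
j=cv2.resize(i,None,fx=4.4,fy=4.4,interpolation=cv2.INTER_CUBIC)
j=cv2.convertScaleAbs(j,alpha=2.0,beta=10)
cv2.imwrite("pics/d.png",j)
E
```

```text
(no output)
```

View pics/d.png

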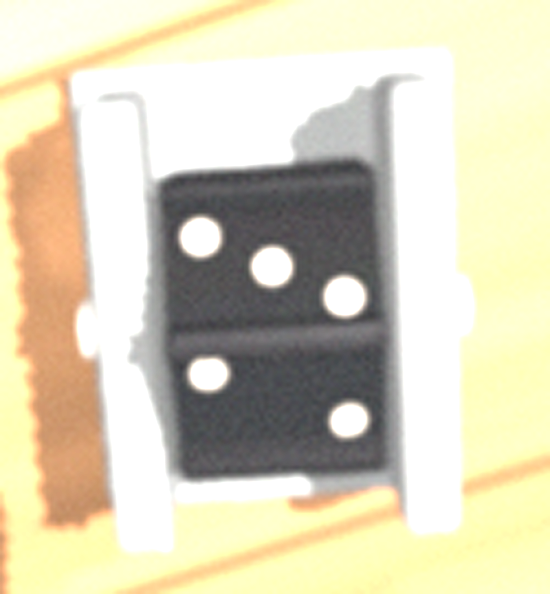

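The enlargement shows knobs at (88,332) and (463,303), three-dot face centre at (272,266) and two-dot centre at (278,398). I'll fit axle, yaw and angle from these.

```bash
python3 - <<'E'
from h import *
from scipy.optimize import least_squares
i,K,R,t=snap("wrist")
z=lambda u,v:np.array([225+u/4.4,100+v/4.4])
a,b=[atz(z(*p),.05,K,R,t) for p in((88,332),(463,303))]
print("axle",(a+b)/2,"len",np.linalg.norm(a-b),"yaw of y axis dev",np.arctan2(*(-(b-a) if b[1]<a[1] else (b-a))[[0,1]]))
def f(p):
    x,y,psi,th=p; r=[]
    for k,ph,px in((30,2.0944,(272,266)),(30,1.0472,(278,398)),(41,1.5708,(277,337)),(41,2.618,(268,180))):
        A=th-ph; c,s=np.cos(psi),np.sin(psi)
        X=[x+k*.001*np.sin(A)*c,y+k*.001*np.sin(A)*s,.05+k*.001*np.cos(A)]
        r+=list(proj(X,K,R,t)-z(*px))
    m=(a+b)/2
    return r+list(np.array([x-m[0],y-m[1]])*400)+[(psi-p0)*50]
d=b-a
p0=np.arctan2(-d[0],d[1]) if d[1]>0 else np.arctan2(d[0],-d[1])
q=least_squares(f,[*((a+b)/2)[:2],p0,1.5]);print("x,y,yaw,theta",q.x,q.cost,np.round(q.fun,1))
s=bot.state();Rm=Ro.from_quat(s["tool_rot"]).as_matrix()
print("tool x yaw",np.arctan2(Rm[1,0],Rm[0,0]),s["position"])
# also masks for pot / tin etc
E
```

```text
axle [0.47798479 0.31865552 0.05      ] len 0.09271566671900187 yaw of y axis dev 0.23683072171989314
x,y,yaw,theta [ 0.47980792  0.31809422 -0.24613108  1.43765997] 0.9808911625680475 [-0.   0.3  0.5 -0.1 -0.   0.2 -0.5 -0.7  0.7 -0.2 -0.5]
tool x yaw 2.828080878784342 [0.48182292 0.31086005 0.2421451 ]
```

```bash
python3 - <<'E'
from h import *
from scipy.optimize import least_squares
i,K,_,_=snap("wrist")
R=np.array([[0.32043984,0.94726837,-0.00096951],[0.90281523,-0.30509216,0.30305683],[0.28678036,-0.09798677,-0.95297199]])
t=-R@np.array([0.40973856,0.3280621,0.42993552])
z=lambda u,v:np.array([225+u/4.4,100+v/4.4])
a,b=[atz(z(*p),.05,K,R,t) for p in((88,332),(463,303))]
d=b-a;m=(a+b)/2
p0=np.arctan2(-d[0],d[1]) if d[1]>0 else np.arctan2(d[0],-d[1])
def f(p):
    x,y,psi,th=p; r=[]
    for k,ph,px in((30,2.0944,(272,266)),(30,1.0472,(278,398)),(41,1.5708,(277,337)),(41,2.618,(268,180))):
        A=th-ph; c,s=np.cos(psi),np.sin(psi)
        r+=list(proj([x+k*.001*np.sin(A)*c,y+k*.001*np.sin(A)*s,.05+k*.001*np.cos(A)],K,R,t)-z(*px))
    return r+list(np.array([x-m[0],y-m[1]])*400)+[(psi-p0)*50]
q=least_squares(f,[*m[:2],p0,1.5]);print("x,y,yaw,theta",q.x,q.cost)
s=bot.state();Rm=Ro.from_quat(s["tool_rot"]).as_matrix()
print("tool x yaw",np.arctan2(Rm[1,0],Rm[0,0]),s["position"])
E
```

```text
x,y,yaw,theta [ 0.48717886  0.30927431 -0.25687911  1.43528021] 0.9190750348959756
tool x yaw 2.8292406336382343 [0.4814987  0.31127766 0.2420579 ]
```

Call:
carry_out:
  series:
    - [0,0,0,0,0,-0.06,0]
    - [0,0,0,0,0,0,0]
    - [0,0,0,0,0,0,0]

```text
t: 2.6
position: [0.4817, 0.311, 0.2421]
tool_rot: [0.127, 0.992, 0.0, -0.0]
contact_force: [0.3, 0.9, 0.4]
width: 0.004
grip_force: 0.0
```

```bash
python3 - <<'E'
from h import *
s=bot.state();i,K,R,t=snap("wrist");save("e.png",i)
hsv=cv2.cvtColor(i,cv2.COLOR_RGB2HSV)
# white dots on black: bright low-sat blobs within timer area
for x in bot.regions_of("wheel_axis","wrist")[:1]:
    print(x["location"]); m=cv2.dilate(x["mask"].astype(np.uint8),np.ones((3,3)))
    w=((i.min(2)>165)&(m>0)).astype(np.uint8)
    n,l,st,c=cv2.connectedComponentsWithStats(w)
    print([(st[k,4],c[k].round(1)) for k in range(1,n) if st[k,4]>5])
s2=bot.state();Rm=Ro.from_quat(s2["tool_rot"]).as_matrix()
print(s["t"],s["position"],s2["position"],s2["width"],np.arctan2(Rm[1,0],Rm[0,0]))
j=cv2.convertScaleAbs(cv2.resize(i[90:240,225:360],None,fx=4,fy=4,interpolation=cv2.INTER_CUBIC),alpha=1.6);save("f.png",j)
np.savez("e.npz",K=K,R=R,t=t)
E
```

```text
[284.1, 175.2]
[(np.int32(6), array([258.5, 128.2])), (np.int32(580), array([277.7, 134.1])), (np.int32(18), array([319.8, 127.4])), (np.int32(10), array([248.6, 138.1])), (np.int32(460), array([317.3, 177.2])), (np.int32(16), array([248.4, 150.4])), (np.int32(28), array([248.4, 164.1])), (np.int32(40), array([264.8, 162.9])), (np.int32(39), array([280.6, 170.8])), (np.int32(6), array([247.2, 178.5])), (np.int32(42), array([296.4, 178.9])), (np.int32(15), array([237.8, 181.6])), (np.int32(10), array([247. , 195.1])), (np.int32(24), array([264.5, 194.2])), (np.int32(17), array([249.1, 206.4])), (np.int32(23), array([295.6, 206.2])), (np.int32(14), array([249.6, 217.2]))]
2.6 [0.48170281 0.31102681 0.2420815 ] [0.48206226 0.31055495 0.24212224] 0.0026135003197039768 2.886929654804096
```

View pics/f.png

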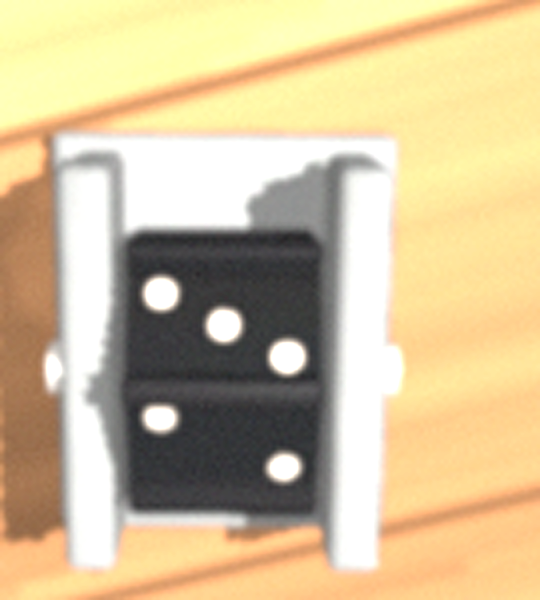

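The settled picture shows knobs at (53,368) and (394,366), the middle three-dot at (224,324), the two-dots at (160,418) and (284,467), and the rib at about (222,388), all square to the picture.

```bash
python3 - <<'E'
from h import *
from scipy.optimize import least_squares
e=np.load("e.npz");K,R,t=e["K"],e["R"],e["t"]
a,b=[atz(p,.05,K,R,t) for p in((238.25,182.),(323.5,181.5))]
d=b-a;m=(a+b)/2
p0=np.arctan2(-d[0],d[1]) if d[1]>0 else np.arctan2(d[0],-d[1])
def f(p):
    x,y,psi,th=p; r=[]
    for k,ph,px in((30,2.0944,(280.6,170.8)),(30,1.0472,(280.05,200.2))):
        A=th-ph; c,s=np.cos(psi),np.sin(psi)
        r+=list(proj([x+k*.001*np.sin(A)*c,y+k*.001*np.sin(A)*s,.05+k*.001*np.cos(A)],K,R,t)-px)
    return r+list(np.array([x-m[0],y-m[1]])*400)+[(psi-p0)*50]
q=least_squares(f,[*m[:2],p0,1.5]);print("x,y,yaw,theta",q.x,q.cost,m)
s=bot.state();Rm=Ro.from_quat(s["tool_rot"]).as_matrix()
print("axle in tool",Rm.T@(np.array([q.x[0],q.x[1],.05])-s["position"]))
E
```

```text
x,y,yaw,theta [ 0.48497749  0.30931845 -0.25071731  1.49319858] 0.16698085739412485 [0.48492691 0.30984579 0.05      ]
axle in tool [-0.00319178 -0.00045111  0.19212129]
```

Call:
carry_out:
  series:
    - [27.5,0,0,0,0,0,0]
    - [27.5,0,20,0,0,0,0]
    - [0,0,38,0,0,0,0]
    - [0,0,38,0,0,0,0]
    - [0,0,38,0,0,0,0]
    - [0,0,39,0,0,0,0]
    - [0,0,0,0,0,0,0]
    - [0,0,0,0,0,0,0]
    - [-10,0,0,0,0,0,0]
    - [-7,0,-10,0,0,0,0]
    - [-8,0,-9,0,0,0,0]
    - [-9.5,0,-8,0,0,0,0]
    - [-5,0,-2,0,0,0,0]
    - [-5.5,0,-1.5,0,0,0,0]
    - [-5,0,-0.5,0,0,0,0]
    - [-5,0,-0.5,0,0,0,0]
    - [-5,0,0,0,0,0,0]
    - [-5,0,0,0,0,0,0]
    - [0,0,0,0,0,0,0]
    - [0,0,0,0,0,0,0]

```text
t: 4.37
position: [0.4923, 0.3071, 0.1004]
tool_rot: [0.127, 0.992, -0.0, -0.0]
contact_force: [-0.2, -0.1, -0.3]
width: 0.006
grip_force: 0.0
```

```bash
python3 - <<'E'
from h import *
s=bot.state();p=s["position"];Rm=Ro.from_quat(s["tool_rot"]).as_matrix()
a=Rm.T@(np.array([.48498,.3093,.05])-p);print(s["t"],"tip xf,h:",a[0]*1000+10,a[2]*1000-14,s["contact_force"])
E
```

```text
4.3667 tip xf,h: 17.621131057817195 36.36912750639684 [-0.22134884 -0.09709517 -0.27270908]
```

Call:
carry_out:
  series:
    - [4,0,0,0,0,0,0]
    - [0,0,-20,0,0,0,0]
    - [0,0,-40,0,0,0,0.5]
    - [0,0,-40,0,0,0,1]
    - [0,0,-40,0,0,0,1]
    - [0,0,0,0,0,0,1]
    - [0,0,0,0,0,0,1]
    - [0,0,0,0,0,0,1]

```text
t: 5.03
position: [0.4875, 0.3083, 0.2401]
tool_rot: [0.127, 0.992, -0.0, -0.0]
contact_force: [-0.5, -0.7, -0.8]
width: 0.421
grip_force: 0.0
```

```bash
python3 - <<'E'
from h import *
i,K,R,t=snap("wrist")
j=cv2.convertScaleAbs(cv2.resize(i[90:240,205:380],None,fx=4,fy=4,interpolation=cv2.INTER_CUBIC),alpha=1.6);save("g.png",j)
np.savez("e.npz",K=K,R=R,t=t)
c,s=np.cos(-.25),np.sin(-.25)
for A in(-1.047,0,1.047):
  X=[.48498+.03*np.sin(A)*c,.3093+.03*np.sin(A)*s,.05+.03*np.cos(A)]
  print("ideal face",A,(proj(X,K,R,t)-[205,90])*4)
# pot, tin, stirrer from fixed cameras
for cam in("scene","side"):
    i,K,R,t=snap(cam)
    for n in("pot","tin","stirrer","stirrer_grip","stake","hammer"):
        for x in bot.regions_of(n,cam)[:1]:
            np.save(f"m_{cam}_{n}.npy",x["mask"]);print(cam,n,x["conf"],x["location"])
    np.savez(f"{cam}.npz",K=K,R=R,t=t,img=i)
E
```

```text
ideal face -1.047 [305.96607525 258.91379689]
ideal face 0 [306.3194595  371.63480714]
ideal face 1.047 [306.51410042 454.41012704]
scene pot 0.89 [284.7, 216.2]
scene tin 0.92 [227.4, 143.2]
scene stirrer 0.94 [221.3, 109.4]
scene stirrer_grip 0.65 [224.7, 110.5]
scene hammer 0.69 [302.4, 160.3]
side tin 0.82 [323.1, 352.0]
side stirrer 0.97 [329.9, 321.3]
side stirrer_grip 0.87 [332.5, 323.4]
side stake 0.89 [188.8, 222.6]
side hammer 0.64 [231.3, 323.4]
```

View pics/g.png

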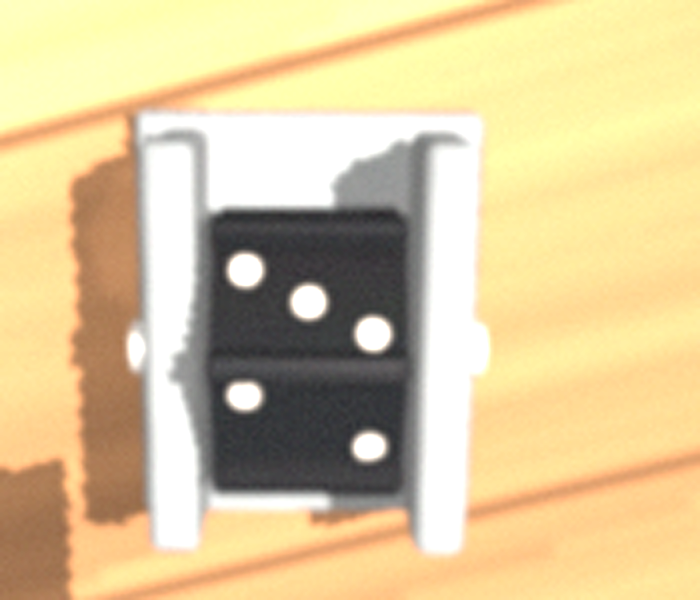

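The picture shows the wheel in the same place as before, with the three-dot face in front at (308,302) and the rib at (308,368). The push made no contact, so I'll check the geometry by marking the projected fingertip and axle.

```bash
python3 - <<'E'
from h import *
s=bot.state();p=np.array(s["position"]);Rm=Ro.from_quat(s["tool_rot"]).as_matrix();print(s["t"],p,s["width"],s["q"])
out=[]
for cam in("wrist","scene"):
    i,K,R,t=snap(cam);i=i.copy()
    w=s["width"]*.044
    for X,c in((p,(255,0,0)),(p+Rm@[0,0,.014],(0,255,0)),(p+Rm@[0,w,.014],(0,255,255)),(p+Rm@[0,-w,.014],(0,255,255)),([.485,.3093,.05],(255,0,255))):
        u=proj(X,K,R,t);print(cam,u.round(1));cv2.circle(i,tuple(int(round(v)) for v in u),3,c,1)
    out.append(i[:,:] if cam=="wrist" else i[150:330,300:500])
b=cv2.resize(out[1],(467,420),interpolation=cv2.INTER_CUBIC)
m=np.hstack([cv2.resize(out[0][60:420,130:430],(333,400)),cv2.resize(b,(445,400))])
save("k.png",m)
E
```

```text
5.7833 [0.48846716 0.30828364 0.24077981] 0.9976168914164484 [-0.79960818  0.27815809  0.15893792  1.75360068 -0.04842881  1.11357506
  0.69070378]
wrist [281.4 250.3]
wrist [281.4 241. ]
wrist [353.3 241. ]
wrist [209.5 240.9]
wrist [281.3 175.6]
scene [435.7 220.2]
scene [433.7 224.9]
scene [451.2 242. ]
scene [417.  208.7]
scene [412.8 274. ]
```

View pics/k.png

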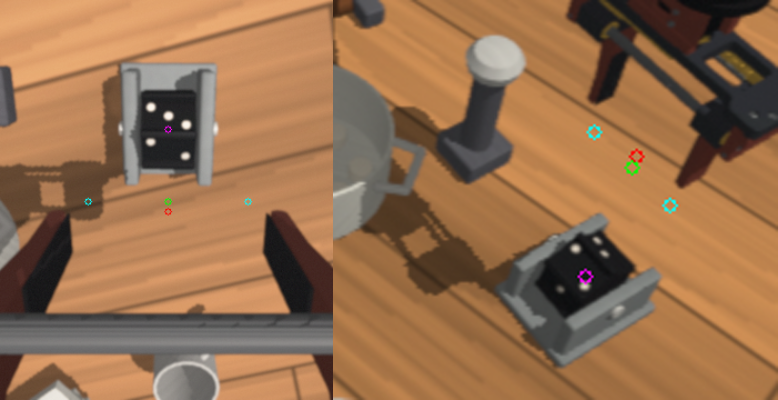

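The overlay shows the real fingertips (left panel (72,215) and (265,212), right panel (607,104) and (683,187)) about 35 mm higher than the reported TCP suggests. That explains the missed contact. I'll probe the rib's top, which is known to be 91 mm high, by touch.

Call:
carry_out:
  series:
    - [3,0,35,0,0,0,0]
    - [3,0,35,0,0,0,0]
    - [0,0,35,0,0,0,0]
    - [0,0,34,0,0,0,0]
    - [0,0,0,0,0,0,0]
    - [0,0,0,0,0,0,0]
    - [0,0,0,0,0,0,0]
    - [0,0,0,0,0,0,0]
    - [0,0,4,0,0,0,0]
    - [0,0,4,0,0,0,0]
    - [0,0,4,0,0,0,0]
    - [0,0,0,0,0,0,0]
    - [0,0,0,0,0,0,0]

```text
t: 6.97
position: [0.4825, 0.3097, 0.0896]
tool_rot: [0.127, 0.992, -0.0, -0.0]
contact_force: [0.9, 0.5, 0.4]
width: 0.054
grip_force: 0.0
```

```bash
python3 - <<'E'
from h import *
s=bot.state();p=np.array(s["position"]);Rm=Ro.from_quat(s["tool_rot"]).as_matrix();print(s["t"],p,s["contact_force"])
out=[]
i,K,R,t=snap("wrist");out.append(cv2.resize(i[120:340,200:360],(400,550)))
i,K,R,t=snap("scene");out.append(cv2.resize(i[190:330,330:430+20],(400,467),interpolation=cv2.INTER_CUBIC));print(proj(p,K,R,t))
out[1]=cv2.copyMakeBorder(out[1],0,83,0,0,cv2.BORDER_CONSTANT)
save("l.png",np.hstack(out))
E
```

```text
6.9667 [0.4824602  0.3096776  0.08958251] [0.88407562 0.51038363 0.36056843]
[418.06938034 263.44145334]
```

Call:
carry_out:
  series:
    - [0,0,4,0,0,0,0]
    - [0,0,4,0,0,0,0]
    - [0,0,0,0,0,0,0]
    - [0,0,0,0,0,0,0]

```text
t: 7.4
position: [0.4823, 0.3096, 0.0813]
tool_rot: [0.127, 0.992, -0.0, -0.0]
contact_force: [0.0, 0.6, 0.7]
width: 0.007
grip_force: 0.0
```

Call:
carry_out:
  series:
    - [0,0,3,0,0,0,0]
    - [0,0,3,0,0,0,0]
    - [0,0,0,0,0,0,0]
    - [0,0,0,0,0,0,0]

```text
t: 7.73
position: [0.4825, 0.3097, 0.0755]
tool_rot: [0.127, 0.992, -0.0, -0.0]
contact_force: [-0.3, -0.1, 0.2]
width: 0.006
grip_force: 0.0
```

Call:
carry_out:
  series:
    - [0,0,3,0,0,0,0]
    - [0,0,2,0,0,0,0]
    - [0,0,0,0,0,0,0]
    - [0,0,0,0,0,0,0]

```text
t: 8.07
position: [0.4825, 0.3097, 0.0706]
tool_rot: [0.127, 0.992, -0.0, -0.0]
contact_force: [-0.6, -0.1, 0.4]
width: 0.004
grip_force: 0.0
```

Call:
carry_out:
  series:
    - [0,0,3,0,0,0,0]
    - [0,0,2,0,0,0,0]
    - [0,0,0,0,0,0,0]
    - [0,0,0,0,0,0,0]

```text
t: 8.4
position: [0.4835, 0.3099, 0.0668]
tool_rot: [0.127, 0.992, 0.0, 0.001]
contact_force: [-0.1, -2.8, 8.9]
width: 0.007
grip_force: 4.4
```

View pics/l.png

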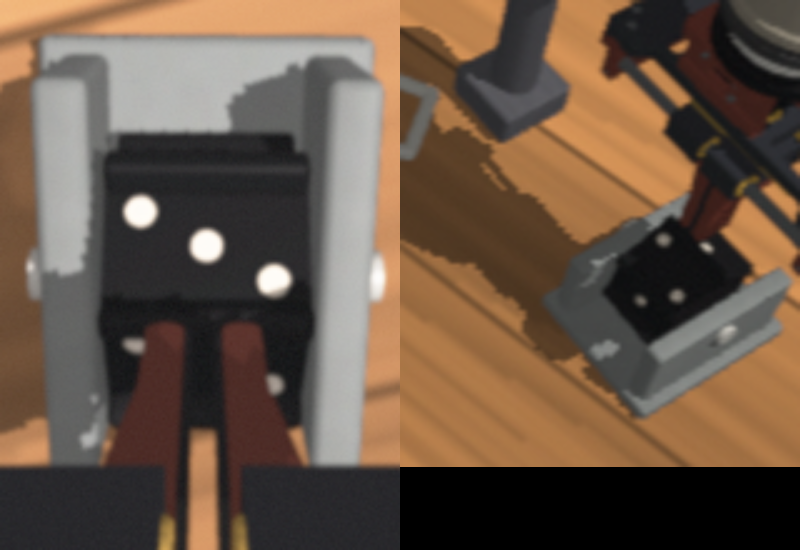

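Left panel: the fingertips (165–245, 325) sit over the middle rib. The touch came at reported z = 0.0675, so the real tips are about 23 mm behind the reported TCP. Next I'll check for a lateral offset.

Call:
carry_out:
  series:
    - [0,0,-10,0,0,0,0]
    - [0,0,0,0,0,0,0]
    - [0,0,0,0,0,0,0]

```text
t: 8.65
position: [0.483, 0.3101, 0.0763]
tool_rot: [0.127, 0.992, 0.0, 0.0]
contact_force: [-0.1, 0.0, 0.2]
width: 0.004
grip_force: 0.0
```

```bash
python3 - <<'E'
from h import *
c=bot.snapshot("wrist");K=np.array(c["intrinsics"]);M=np.array(c["tool_from_camera"]);print(K,M.round(4).tolist())
Mi=np.linalg.inv(M)
for z in(-.0235,.014):
  for x in(-.01,0,.01):
    for y in(-.0135,0,.0135):
        v=Mi@[x,y,z,1];u=K@v[:3];u=u[:2]/u[2];print(z,x,y,((u-[200,120])*2.5).round(0))
s=bot.state();print(s["t"],s["position"],s["contact_force"])
save("n.png",cv2.resize(c["img"][120:340,200:360],(436,600)))
E
```

```text
[[354.16484623   0.         280.77148929]
 [  0.         354.16484623 210.03550419]
 [  0.           0.           1.        ]] [[0.0006, -0.9544, -0.2985, 0.0825], [1.0, 0.0007, -0.0002, -0.0003], [0.0004, -0.2985, 0.9544, -0.1867], [0.0, 0.0, 0.0, 1.0]]
-0.0235 -0.01 -0.0135 [138. 416.]
-0.0235 -0.01 0 [204. 416.]
-0.0235 -0.01 0.0135 [269. 416.]
-0.0235 0 -0.0135 [137. 373.]
-0.0235 0 0 [204. 373.]
-0.0235 0 0.0135 [270. 373.]
-0.0235 0.01 -0.0135 [136. 327.]
-0.0235 0.01 0 [204. 327.]
-0.0235 0.01 0.0135 [271. 328.]
0.014 -0.01 -0.0135 [149. 340.]
0.014 -0.01 0 [203. 340.]
0.014 -0.01 0.0135 [258. 340.]
0.014 0 -0.0135 [148. 302.]
0.014 0 0 [203. 302.]
0.014 0 0.0135 [259. 302.]
0.014 0.01 -0.0135 [147. 264.]
0.014 0.01 0 [203. 264.]
0.014 0.01 0.0135 [260. 264.]
8.7 [0.4826655  0.30993996 0.07588439] [ 0.43904269 -0.4158976   0.55629764]
```

Lateral offset is nil, so the correction is purely axial. Repeating the stroke with it applied.

Call:
carry_out:
  series:
    - [28,0,0,0,0,0,0]
    - [28,0,0,0,0,0,0]
    - [0,0,22,0,0,0,0]
    - [0,0,22,0,0,0,0]
    - [0,0,0,0,0,0,0]
    - [0,0,0,0,0,0,0]
    - [-10,0,0,0,0,0,0]
    - [-7,0,-10,0,0,0,0]
    - [-8,0,-9,0,0,0,0]
    - [-9.5,0,-8,0,0,0,0]
    - [-5,0,-2,0,0,0,0]
    - [-5.5,0,-1.5,0,0,0,0]
    - [-5,0,-0.5,0,0,0,0]
    - [-5,0,-0.5,0,0,0,0]
    - [-5,0,0,0,0,0,0]
    - [-4,0,0,0,0,0,0]
    - [0,0,0,0,0,0,0]
    - [0,0,0,0,0,0,0]

```text
t: 10.2
position: [0.4911, 0.3074, 0.0632]
tool_rot: [0.127, 0.992, -0.0, 0.0]
contact_force: [-0.1, 1.0, 0.2]
width: 0.005
grip_force: 0.0
```

Call:
carry_out:
  series:
    - [4,0,0,0,0,0,0]
    - [0,0,-20,0,0,0,0]
    - [0,0,-40,0,0,0,0.5]
    - [0,0,-40,0,0,0,1]
    - [0,0,-40,0,0,0,1]
    - [0,0,-30,0,0,0,1]
    - [0,0,0,0,0,0,1]
    - [0,0,0,0,0,0,1]
    - [0,0,0,0,0,0,1]

```text
t: 10.95
position: [0.4857, 0.3086, 0.2325]
tool_rot: [0.127, 0.992, -0.0, -0.0]
contact_force: [0.1, -0.3, -0.6]
width: 0.494
grip_force: 0.0
```

```bash
python3 - <<'E'
from h import *
i,K,R,t=snap("wrist");i=i.copy()
c,s=np.cos(-.25),np.sin(-.25)
for A in(-1.047,0,1.047):
  X=[.48498+.03*np.sin(A)*c,.3093+.03*np.sin(A)*s,.05+.03*np.cos(A)];u=proj(X,K,R,t);print(u)
u=proj([.485,.3093,.05],K,R,t);a,b=int(u[0]),int(u[1])
m=cv2.resize(i[max(0,b-60):b+60,a-65:a+65],None,fx=3,fy=3,interpolation=cv2.INTER_CUBIC);save("o.png",cv2.convertScaleAbs(m,alpha=1.6));print(a,b)
E
```

```text
[281.70190968 157.62533378]
[281.80351745 186.4060473 ]
[281.85261809 207.26554292]
281 179
```

View pics/o.png

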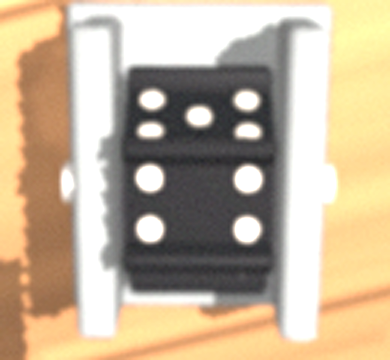

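The picture shows the four-dot face squarely on top, centred at (199,203), and the fit puts it within 0.03 rad. The timer is done. Next I'll fit the tin, stirrer and pot from the masks.

```bash
cat > fit.py <<'E'
from h import *
from scipy.optimize import minimize
def sil(cyls,x,y,cam):
    K,R,t=cam; m=np.zeros((420,560),np.uint8)
    a=np.linspace(0,2*np.pi,40)
    for r,z0,z1 in cyls:
        P=[proj([x+r*np.cos(k),y+r*np.sin(k),z],K,R,t) for z in(z0,z1) for k in a]
        cv2.fillConvexPoly(m,cv2.convexHull((np.array(P)*16).round().astype(np.int32)),1,shift=4)
    return m>0
def fit(cyls,obs,x0):
    def c(p):
        s=0
        for m,cam in obs:
            q=sil(cyls,*p,cam);s+=1-(q&m).sum()/(q|m).sum()
        return s/len(obs)
    r=minimize(c,x0,method="Nelder-Mead",options=dict(initial_simplex=[x0,[x0[0]+.01,x0[1]],[x0[0],x0[1]+.01]],xatol=2e-4))
    return r.x.round(4),round(r.fun,3)
SH=dict(pot=[(.09,0,.085)],tin=[(.0325,0,.08)],stirrer=[(.008,.085,.135),(.0125,.135,.2)])
E
python3 - <<'E'
from fit import *
cams={};M={}
for cam in("scene","side"):
    i,K,R,t=snap(cam);cams[cam]=(K,R,t)
    for n in SH:
        for x in bot.regions_of(n,cam)[:1]:
            m=x["mask"].astype(np.uint8)
            if n=="pot": m=cv2.morphologyEx(m,cv2.MORPH_OPEN,np.ones((21,21),np.uint8))
            M[n,cam]=m>0
for n,x0 in(("pot",[.55,.0]),("tin",[.475,-.285]),("stirrer",[.475,-.285])):
    o=[(M[n,c],cams[c]) for c in cams if(n,c)in M]
    print(n,[fit(SH[n],[k],x0) for k in o],fit(SH[n],o,x0))
print(bot.state()["t"])
E
```

```text
pot [(array([0.5524, 0.0083]), np.float64(0.657)), (array([0.5591, 0.016 ]), np.float64(0.429))] (array([0.5568, 0.0139]), np.float64(0.546))
tin [(array([ 0.4732, -0.2869]), np.float64(0.147)), (array([ 0.5096, -0.261 ]), np.float64(0.625))] (array([ 0.4744, -0.2862]), np.float64(0.493))
stirrer [(array([ 0.4805, -0.2825]), np.float64(0.186)), (array([ 0.4768, -0.2895]), np.float64(0.284))] (array([ 0.4781, -0.2884]), np.float64(0.26))
11.4
```

Call:
carry_out:
  series:
    - [-9.9,-31.8,0,0,0,0,1]
    - [-9.9,-31.8,0,0,0,0,1]
    - [-9.9,-31.8,0,0,0,0,1]
    - [-9.9,-31.8,0,0,0,0,1]
    - [-9.9,-31.8,0,0,0,0,1]
    - [-9.9,-31.8,0,0,0,0,1]
    - [-9.9,-31.8,0,0,0,0,1]
    - [-9.9,-31.8,0,0,0,0,1]
    - [-9.9,-31.8,0,0,0,0,1]
    - [0,0,0,0,0,0,1]
    - [0,0,0,0,0,0,1]
    - [0,0,0,0,0,0,1]

```text
t: 12.4
position: [0.5006, 0.0099, 0.2332]
tool_rot: [0.127, 0.992, 0.0, -0.0]
contact_force: [-0.3, 0.2, 0.4]
width: 1.004
grip_force: 0.0
```

```bash
python3 - <<'E'
from fit import *
i,K,R,t=snap("wrist");save("p.png",i);cam=(K,R,t);print(bot.state()["position"],bot.state()["t"])
for x in bot.regions_of("pot","wrist")[:2]:
    m=cv2.morphologyEx(x["mask"].astype(np.uint8),cv2.MORPH_OPEN,np.ones((21,21),np.uint8))>0
    print(x["conf"],x["location"],m.sum(),fit(SH["pot"],[(m,cam)],[.555,.01]))
    ys,xs=np.nonzero(m);print(xs.min(),xs.max(),ys.min(),ys.max())
bs=[x for x in bot.boxes_of("bead0","wrist")]
P=np.array([atz(b["location"],.022,K,R,t)[:2] for b in bs if b["conf"]>.25]);print([round(b["conf"],2) for b in bs],P.round(3).tolist())
if len(P)>2: print("circle",cv2.minEnclosingCircle((P*1000).astype(np.float32)),P.mean(0))
E
```

```text
[0.50060164 0.01062296 0.23320487] 12.45
0.78 [297.1, 229.8] 18363 (array([0.5569, 0.0138]), np.float64(0.246))
211 387 142 315
[0.97, 0.97, 0.96, 0.92, 0.89, 0.78, 0.72, 0.7] [[0.518, 0.059], [0.514, -0.02], [0.559, 0.063], [0.551, -0.039], [0.583, -0.022], [0.595, 0.058], [0.502, 0.006], [0.6, 0.013]]
circle ((556.21728515625, 17.437435150146484), 56.362525939941406) [0.55285317 0.01476007]
```

Call:
carry_out:
  series:
    - [-5.6,-32.6,0,0,0,0,1]
    - [-5.6,-32.6,0,0,0,0,1]
    - [-5.6,-32.6,0,0,0,0,1]
    - [-5.6,-32.6,0,0,0,0,1]
    - [-5.6,-32.6,0,0,0,0,1]
    - [-5.6,-32.6,0,0,0,0,1]
    - [-5.6,-32.6,0,0,0,0,1]
    - [-5.6,-32.6,0,0,0,0,1]
    - [-5.6,-32.6,0,0,0,0,1]
    - [0,0,0,0,0,0,1]
    - [0,0,0,0,0,0,1]
    - [0,0,0,0,0,0,1]

```text
t: 13.55
position: [0.476, -0.2857, 0.2329]
tool_rot: [0.126, 0.992, 0.0, -0.0]
contact_force: [0.4, 0.1, -0.3]
width: 1.006
grip_force: 0.0
```

```bash
python3 - <<'E'
from fit import *
s=np.load("scene.npz");c=(s["K"],s["R"],s["t"])
a,b=atz((241,199),.068,*c),atz((336,226),.068,*c);print("lugs",a,b,np.degrees(np.arctan2(*(b-a)[[1,0]])))
i,K,R,t=snap("wrist");cam=(K,R,t);print(bot.state()["position"],bot.state()["t"])
vis=i.copy()
for n in("tin","stirrer","stirrer_grip"):
  for x in bot.regions_of(n,"wrist")[:1]:
    m=x["mask"];print(n,x["conf"],x["location"],m.sum(),cv2.minAreaRect(cv2.findNonZero(m.astype(np.uint8))))
    cs,_=cv2.findContours(m.astype(np.uint8),0,1);cv2.drawContours(vis,cs,-1,dict(tin=(0,255,0),stirrer=(0,0,255),stirrer_grip=(255,0,255))[n],1)
    if n!="stirrer_grip":print(fit(SH[n],[(m,cam)],[.476,-.287]))
save("q.png",cv2.resize(vis[100:340,180:400],(550,600),interpolation=cv2.INTER_CUBIC));np.savez("q.npz",K=K,R=R,t=t)
E
```

```text
lugs [ 0.6039931  -0.08934143  0.068     ] [0.51105304 0.12022514 0.068     ] 113.91666798201142
[ 0.47617311 -0.28521856  0.23293313] 13.6
tin 0.76 [268.6, 174.8] 2410 ((280.46734619140625, 178.2525634765625), (68.68102264404297, 68.41869354248047), 85.48600769042969)
(array([ 0.4757, -0.2854]), np.float64(0.407))
stirrer 0.86 [281.8, 210.4] 2603 ((284.4317932128906, 206.9208984375), (40.592491149902344, 89.82797241210938), 4.236394882202148)
(array([ 0.477, -0.285]), np.float64(0.306))
stirrer_grip 0.85 [281.5, 212.6] 2586 ((284.5993957519531, 206.54757690429688), (40.39678192138672, 90.5565185546875), 4.5377726554870605)
```

View pics/q.png

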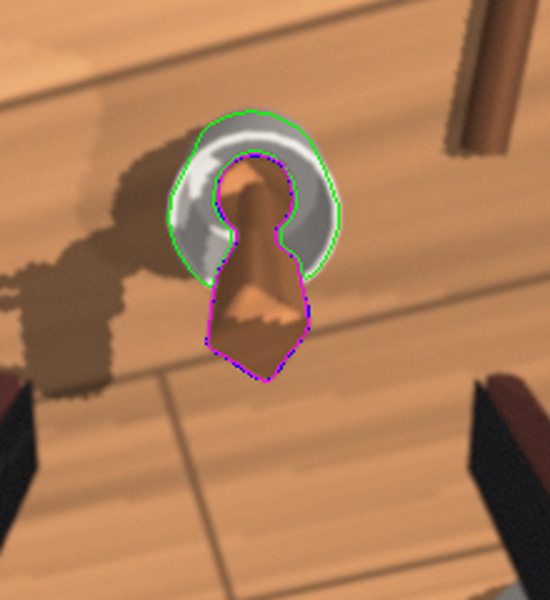

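The picture shows the tin (about (254,205)) and the stirrer standing in it. The corners of its grip top are at (206,343), (266,381) and (309,325), turned roughly 35° to the jaws.

```bash
python3 - <<'E'
from fit import *
e=np.load("q.npz");c=(e["K"],e["R"],e["t"])
f=lambda x,y:atz((180+x/2.5,100+y/2.5),.2,*c)
l,b,r=f(206,343),f(266,381),f(309,325)
print("top centre",(l+r)/2,"sides",np.linalg.norm(l-b),np.linalg.norm(r-b),np.degrees(np.arctan2(*(b-l)[[1,0]])),np.degrees(np.arctan2(*(r-b)[[1,0]])))
ft=[atz((180+255/2.5,100+y/2.5),z,*c) for y,z in((153,.005+.022),)];print("foot back edge",ft)
s=bot.state();Rm=Ro.from_quat(s["tool_rot"]).as_matrix();print("tool y yaw",np.degrees(np.arctan2(Rm[1,1],Rm[0,1])))
# foot left/right extents at mid-height row
fl,fr=f(216,196),f(294,196);a=atz((180+216/2.5,100+198/2.5),.02,*c);d=atz((180+294/2.5,100+198/2.5),.02,*c);print("foot",(a+d)/2,np.linalg.norm(a-d))
# tin rim left/right/ bottom white ring
a=atz((180+169/2.5,100+212/2.5),.08,*c);d=atz((180+341/2.5,100+212/2.5),.08,*c);print("tin rim mid",(a+d)/2,np.linalg.norm(a-d))
E
```

```text
top centre [ 0.47870192 -0.28532525  0.2       ] sides 0.019446612107329675 0.019685694862035225 41.04178413180878 130.50423056357383
foot back edge [array([ 0.45994505, -0.28049813,  0.027     ])]
tool y yaw 75.56029396378197
foot [ 0.48123504 -0.28594074  0.02      ] 0.03590745603148094
tin rim mid [ 0.4738885  -0.28427754  0.08      ] 0.06761838587733268
```

Call:
carry_out:
  series:
    - [0,0,0,0,0,0.1214,1]
    - [0,0,0,0,0,0.1214,1]
    - [0,0,0,0,0,0.1214,1]
    - [0,0,0,0,0,0.1214,1]
    - [0,0,0,0,0,0.1214,1]
    - [-1.3,1.9,0,0,0,0,1]
    - [0,0,0,0,0,0,1]
    - [0,0,0,0,0,0,1]

```text
t: 14.42
position: [0.4781, -0.2864, 0.2332]
tool_rot: [0.416, 0.91, 0.0, -0.0]
contact_force: [0.3, -0.3, 0.4]
width: 1.001
grip_force: 0.0
```

Call:
carry_out:
  series:
    - [0,0,26,0,0,0,1]
    - [0,0,26,0,0,0,1]
    - [0,0,26,0,0,0,1]
    - [0,0,27,0,0,0,1]
    - [0,0,0,0,0,0,1]
    - [0,0,0,0,0,0,1]

```text
t: 14.92
position: [0.4769, -0.2866, 0.1277]
tool_rot: [0.417, 0.909, -0.0, -0.001]
contact_force: [0.3, -0.1, 0.6]
width: 1.0
grip_force: 0.0
```

Call:
carry_out:
  series:
    - [0,0,0,0,0,0,0]
    - [0,0,0,0,0,0,0]
    - [0,0,0,0,0,0,0]
    - [0,0,0,0,0,0,0]
    - [0,0,0,0,0,0,0]
    - [0,0,0,0,0,0,0]
    - [0,0,0,0,0,0,0]
    - [0,0,0,0,0,0,0]
  squeeze: 50

```text
t: 15.58
position: [0.4777, -0.287, 0.1283]
tool_rot: [0.418, 0.909, 0.0, 0.0]
contact_force: [0.1, 0.4, -0.4]
width: 0.429
grip_force: 0.0
```

Call:
carry_out:
  series:
    - [0,0,0,0,0,0,0]
    - [0,0,0,0,0,0,0]
    - [0,0,0,0,0,0,0]
    - [0,0,0,0,0,0,0]
    - [0,0,0,0,0,0,0]
    - [0,0,0,0,0,0,0]

```text
t: 16.08
position: [0.4776, -0.2869, 0.1281]
tool_rot: [0.418, 0.909, -0.0, -0.0]
contact_force: [0.1, 0.3, -1.4]
width: 0.247
grip_force: 50.0
```

```bash
python3 - <<'E'
from h import *
s=bot.state();print(s["t"],s["position"],s["tool_rot"],s["width"],s["grip_force"],s["contact_force"],s["q"][6])
E
```

```text
16.0833 [ 0.47757924 -0.28694063  0.12811651] [ 4.17680962e-01  9.08593745e-01 -7.87385173e-06 -1.40718510e-04] 0.24725408266371746 49.99776542186737 [ 0.09823457  0.30715322 -1.41127159] 1.4178247212870017
```

Call:
carry_out:
  series:
    - [0,0,-15,0,0,0,0]
    - [0,0,-30,0,0,0,0]
    - [0,0,-40,0,0,0,0]
    - [0,0,-40,0,0,0,0]
    - [0,0,0,0,0,0,0]
    - [17.8,25.6,0,0,0,0,0]
    - [17.8,25.6,0,0,0,0,0]
    - [17.8,25.6,0,0,0,0,0]
    - [17.8,25.6,0,0,0,0,0]
    - [17.8,25.6,0,0,0,0,0]
    - [17.8,25.6,0,0,0,0,0]
    - [17.8,25.6,0,0,0,0,0]
    - [17.8,25.6,0,0,0,0,0]
    - [17.8,25.6,0,0,0,0,0]
    - [17.8,25.6,0,0,0,0,0]
    - [0,0,0,0,0,0,0]
    - [0,0,0,0,0,0,0]
    - [0,0,0,0,0,0,0]

```text
t: 17.58
position: [0.5557, 0.014, 0.2527]
tool_rot: [0.418, 0.909, -0.001, -0.0]
contact_force: [-0.1, -0.9, -1.2]
width: 0.249
grip_force: 50.0
```

```bash
python3 - <<'E'
from fit import *
s=bot.state();print(s["t"],s["position"],s["tool_rot"],s["width"],s["grip_force"])
SH["st"]=[(.018,.13,.152),(.008,.152,.26),(.0125,.26,.275)]
x0=list(s["position"][:2])
for cam in("scene","side","wrist"):
    i,K,R,t=snap(cam);c=(K,R,t)
    for x in bot.regions_of("stirrer",cam)[:1]:
        print(cam,x["conf"],fit(SH["st"],[(x["mask"],c)],x0))
    for x in bot.regions_of("pot",cam)[:1]:
        m=cv2.morphologyEx(x["mask"].astype(np.uint8),cv2.MORPH_OPEN,np.ones((9,9),np.uint8))>0
        print("pot",x["conf"],fit(SH["pot"],[(m,c)],[.556,.014]))
    B=[atz(b["location"],.02,*c)[:2].round(3).tolist() for b in bot.boxes_of("bead0",cam) if b["conf"]>.4];print(B)
E
```

```text
17.5833 [0.55566559 0.01395702 0.25273265] [ 4.17833031e-01  9.08523639e-01 -5.42862384e-04 -2.48200245e-04] 0.24893015818200942 49.997636675834656
pot 0.79 (array([0.5513, 0.0099]), np.float64(0.266))
[[0.593, -0.015], [0.501, 0.001], [0.554, -0.029]]
side 0.94 (array([0.559 , 0.0142]), np.float64(0.258))
pot 0.68 (array([0.5591, 0.0162]), np.float64(0.201))
[[0.589, -0.032], [0.491, 0.323], [0.553, 0.049], [0.52, 0.051]]
wrist 0.92 (array([0.5587, 0.01  ]), np.float64(0.443))
pot 0.65 (array([0.5561, 0.0136]), np.float64(0.296))
[[0.517, 0.06], [0.503, 0.005], [0.56, 0.063], [0.596, 0.057], [0.554, -0.038], [0.603, 0.014]]
```

Call:
carry_out:
  series:
    - [0,0,30,0,0,0,0]
    - [0,0,30,0,0,0,0]
    - [0,0,28,0,0,0,0]
    - [0,0,16,0,0,0,0]
    - [0,0,10,0,0,0,0]
    - [0,0,5,0,0,0,0]
    - [0,0,0,0,0,0,0]
    - [0,0,0,0,0,0,0]
    - [0,0,0,0,0,0,0]

```text
t: 18.93
position: [0.5572, 0.0148, 0.1355]
tool_rot: [0.418, 0.909, 0.001, 0.001]
contact_force: [0.3, -0.1, -0.6]
width: 0.25
grip_force: 50.0
```

Call:
carry_out:
  series:
    - [5.2,1.6,0,0,0,0,0]
    - [3.5,4.7,0,0,0,0,0]
    - [0.8,6.8,0,0,0,0,0]
    - [-2.8,7.4,0,0,0,0,0]
    - [-6.7,6.5,0,0,0,0,0]
    - [-10,3.8,0,0,0,0,0]
    - [-12.2,-0.1,0,0,0,0,0]
    - [-12.8,-5.3,0,0,0,0,0]
    - [-11.3,-10.3,0,0,0,0,0]
    - [-7.7,-15.1,0,0,0,0,0]

```text
t: 19.77
position: [0.5914, -0.0276, 0.1335]
tool_rot: [0.418, 0.909, -0.001, -0.001]
contact_force: [1.1, 3.8, -0.3]
width: 0.246
grip_force: 50.0
```

Forces are low. Now full turns at 54 mm radius.

Call:
carry_out:
  series:
    - [2.7,-16.7,0,0,0,0,0]
    - [7.7,-15.1,0,0,0,0,0]
    - [12,-12,0,0,0,0,0]
    - [15.1,-7.7,0,0,0,0,0]
    - [16.7,-2.7,0,0,0,0,0]
    - [16.7,2.7,0,0,0,0,0]
    - [15.1,7.7,0,0,0,0,0]
    - [12,12,0,0,0,0,0]
    - [7.7,15.1,0,0,0,0,0]
    - [2.7,16.7,0,0,0,0,0]
    - [-2.7,16.7,0,0,0,0,0]
    - [-7.7,15.1,0,0,0,0,0]
    - [-12,12,0,0,0,0,0]
    - [-15.1,7.7,0,0,0,0,0]
    - [-16.7,2.7,0,0,0,0,0]
    - [-16.7,-2.7,0,0,0,0,0]
    - [-15.1,-7.7,0,0,0,0,0]
    - [-12,-12,0,0,0,0,0]
    - [-7.7,-15.1,0,0,0,0,0]
    - [-2.7,-16.7,0,0,0,0,0]

```text
t: 21.43
position: [0.5913, -0.029, 0.1338]
tool_rot: [0.419, 0.908, -0.001, -0.0]
contact_force: [0.3, -0.3, -1.0]
width: 0.247
grip_force: 50.0
```

```bash
cat > beads.py <<'E'
from fit import *
s=bot.state();print(s["t"],s["position"],s["tool_rot"],s["width"],s["grip_force"],s["contact_force"])
for cam in("scene","side","wrist"):
    i,K,R,t=snap(cam);c=(K,R,t)
    print(cam,[(round(b["conf"],2),*(1000*(atz(b["location"],.018,*c)[:2]-[.5555,.0135])).round()) for b in bot.boxes_of("bead0",cam) if b["conf"]>.3])
E
python3 beads.py
```

```text
21.4333 [ 0.59125081 -0.02899071  0.13380225] [ 4.18573613e-01  9.08182680e-01 -5.87619912e-04 -6.97135190e-05] 0.24723400568536408 49.99939441680908 [ 0.34181993 -0.3100891  -1.02527306]
scene [(0.59, np.float64(-69.0), np.float64(28.0)), (0.48, np.float64(-54.0), np.float64(-50.0)), (0.42, np.float64(-70.0), np.float64(-18.0)), (0.37, np.float64(14.0), np.float64(-67.0))]
side [(0.67, np.float64(37.0), np.float64(45.0)), (0.64, np.float64(-22.0), np.float64(62.0)), (0.55, np.float64(217.0), np.float64(280.0)), (0.42, np.float64(63.0), np.float64(-34.0))]
wrist [(0.97, np.float64(70.0), np.float64(22.0)), (0.97, np.float64(-22.0), np.float64(70.0)), (0.88, np.float64(-72.0), np.float64(-12.0)), (0.78, np.float64(47.0), np.float64(58.0)), (0.76, np.float64(-67.0), np.float64(26.0)), (0.69, np.float64(2.0), np.float64(-72.0))]
```

```bash
cat > tilt.py <<'E'
from fit import *
def silt(p,cam,g):
    K,R,t=cam;m=np.zeros((420,560),np.uint8);ax=np.array([p[0],p[1],1.]);ax/=np.linalg.norm(ax)
    u=np.cross(ax,[0,1,0]);u/=np.linalg.norm(u);v=np.cross(ax,u);a=np.linspace(0,6.28,24)
    for r,z0,z1 in((.018,0,.022),(.008,.022,.13),(.0125,.13,.146)):
        P=[proj(g+ax*(z-.165)+r*(u*np.cos(k)+v*np.sin(k)),K,R,t) for z in(z0,z1) for k in a]
        cv2.fillConvexPoly(m,cv2.convexHull((np.array(P)*16).round().astype(np.int32)),1,shift=4)
    return m>0
s=bot.state();g=np.array(s["position"])+[0,0,.0425]
obs=[]
for cam in("scene","side","wrist"):
    i,K,R,t=snap(cam)
    for x in bot.regions_of("stirrer",cam)[:1]:
        if x["conf"]>.5: obs.append((x["mask"],(K,R,t),cam)); print(cam,x["conf"],x["mask"].sum())
for sub in [[o] for o in obs]+[obs]:
    best=None
    for px in np.arange(-.4,.41,.1):
        for py in np.arange(-.4,.41,.1):
            f=sum((silt((px,py),c,g)&m).sum()/m.sum()-0*(~m).sum() for m,c,_ in sub)
            if best is None or f>best[0]:best=(f,px,py)
    h=lambda p:-sum((silt(p,c,g)&m).sum()/m.sum() for m,c,_ in sub)
    r=minimize(h,best[1:],method="Nelder-Mead",options=dict(initial_simplex=[best[1:],(best[1]+.05,best[2]),(best[1],best[2]+.05)]))
    print([o[2] for o in sub],"tilt slope x,y",r.x.round(3),-r.fun/len(sub),"upright",-h((0,0))/len(sub))
E
python3 tilt.py
```

```text
scene 0.58 360
side 0.54 438
wrist 0.71 7640
['scene'] tilt slope x,y [ 0.051 -0.077] 1.0 upright 0.6583333333333333
['side'] tilt slope x,y [-0.4 -0.4] 0.0 upright 0.0
['wrist'] tilt slope x,y [ 0.056 -0.046] 0.5664921465968586 upright 0.5081151832460733
['scene', 'side', 'wrist'] tilt slope x,y [ 0.067 -0.063] 0.5208115183246074 upright 0.3888161721931356
```

The stirrer has twisted a little in the grip (foot about 14 mm inward), so it rolled past the beads. The gap between beads at world angles −88° and −28° lies right at the foot. I'll squeeze harder, push out to about 60 mm there, and sweep slower.

Call:
carry_out:
  series:
    - [-5,-2,0,0,0,0,0]
    - [-6,-2,0,0,0,0,0]
    - [-5,-1,0,0,0,0,0]
    - [0.3,-3.3,0,0,0,0,0]
    - [2.2,-9,0,0,0,0,0]
    - [3.5,-8.6,0,0,0,0,0]
    - [4.8,-7.9,0,0,0,0,0]
    - [6,-7,0,0,0,0,0]
    - [7,-6,0,0,0,0,0]
    - [7.9,-4.8,0,0,0,0,0]
    - [8.6,-3.5,0,0,0,0,0]
    - [9,-2.2,0,0,0,0,0]
    - [9.2,-0.7,0,0,0,0,0]
  squeeze: 60

```text
t: 23.12
position: [0.5271, -0.0267, 0.1374]
tool_rot: [0.417, 0.909, 0.006, 0.007]
contact_force: [16.4, 7.2, -1.2]
width: 0.252
grip_force: 60.2
```

```bash
python3 beads.py; python3 tilt.py | tail -1
```

```text
23.1167 [ 0.52706721 -0.02669525  0.13744104] [0.41678666 0.90895532 0.00645803 0.00688457] 0.2521775227019047 60.174551010131836 [16.38382883  7.16715023 -1.23023435]
scene [(0.59, np.float64(-71.0), np.float64(-36.0)), (0.56, np.float64(-78.0), np.float64(-19.0)), (0.53, np.float64(-65.0), np.float64(28.0))]
side [(0.61, np.float64(-23.0), np.float64(67.0)), (0.54, np.float64(58.0), np.float64(-36.0)), (0.46, np.float64(70.0), np.float64(20.0))]
wrist [(0.94, np.float64(-39.0), np.float64(-59.0)), (0.93, np.float64(-65.0), np.float64(28.0)), (0.88, np.float64(72.0), np.float64(23.0)), (0.87, np.float64(-23.0), np.float64(70.0)), (0.86, np.float64(-60.0), np.float64(-43.0)), (0.65, np.float64(-72.0), np.float64(-14.0)), (0.62, np.float64(59.0), np.float64(-39.0)), (0.58, np.float64(43.0), np.float64(59.0))]
['scene', 'side'] tilt slope x,y [ 0.011 -0.089] 0.9827234235596551 upright 0.7260793134734613
```

Wrist detections show every bead now pushed out to the wall and carried along, at least one of each pair more than 20 mm from its start. The foot is jammed against two of them with 18 N, so I'll back to the middle and re-measure the tilt.

Call:
carry_out:
  series:
    - [2.6,11.7,0,0,0,0,0]
    - [2.6,11.7,0,0,0,0,0]
    - [2.6,11.7,0,0,0,0,0]
    - [2.6,11.7,0,0,0,0,0]
    - [2.6,11.7,0,0,0,0,0]
    - [0,0,0,0,0,0,0]
    - [0,0,0,0,0,0,0]
    - [0,0,0,0,0,0,0]

```text
t: 24.38
position: [0.5549, 0.0156, 0.1339]
tool_rot: [0.418, 0.909, -0.001, -0.0]
contact_force: [0.0, 0.3, -0.7]
width: 0.245
grip_force: 60.0
```

```bash
python3 beads.py; python3 tilt.py
```

```text
24.3833 [0.55491015 0.01561193 0.13389039] [ 4.17863261e-01  9.08509686e-01 -5.54197504e-04 -3.73075811e-04] 0.24528570959868948 59.973469376564026 [ 0.02220173  0.30324321 -0.70540462]
scene [(0.69, np.float64(-70.0), np.float64(27.0)), (0.59, np.float64(-70.0), np.float64(-12.0)), (0.45, np.float64(-41.0), np.float64(-57.0))]
side [(0.57, np.float64(73.0), np.float64(28.0)), (0.53, np.float64(-19.0), np.float64(66.0))]
wrist [(0.94, np.float64(-66.0), np.float64(28.0)), (0.89, np.float64(43.0), np.float64(59.0)), (0.77, np.float64(-58.0), np.float64(-40.0)), (0.75, np.float64(-41.0), np.float64(-62.0)), (0.72, np.float64(-21.0), np.float64(69.0)), (0.69, np.float64(71.0), np.float64(23.0)), (0.59, np.float64(-71.0), np.float64(-11.0))]
scene 0.58 401
side 0.68 269
wrist 0.63 7795
['scene'] tilt slope x,y [ 0.066 -0.056] 0.9950124688279302 upright 0.628428927680798
['side'] tilt slope x,y [ 0.059 -0.033] 1.0 upright 0.8141263940520446
['wrist'] tilt slope x,y [ 0.051 -0.052] 0.5661321359846055 upright 0.5048107761385503
['scene', 'side', 'wrist'] tilt slope x,y [ 0.06  -0.067] 0.8528596191795473 upright 0.6491220326237976
```

The tilt is steady at about 0.085 rad. I'll compensate the centre by 13 mm and make three clear turns with the foot at about 39 mm radius, just inside the beads.

Call:
carry_out:
  series:
    - [-13,0,0,0,0,0,0]
    - [-13,0,0,0,0,0,0]
    - [-13,0,0,0,0,0,0]
    - [-13,0,0,0,0,0,0]
    - [0,0,0,0,0,0,0]

```text
t: 25.4
position: [0.5914, -0.0271, 0.1345]
tool_rot: [0.419, 0.908, -0.001, 0.001]
contact_force: [0.2, 0.5, -1.0]
width: 0.25
grip_force: 60.0
```

Call:
carry_out:
  series:
    - [1.9,-12,0,0,0,0,0]
    - [5.5,-10.9,0,0,0,0,0]
    - [8.6,-8.6,0,0,0,0,0]
    - [10.9,-5.5,0,0,0,0,0]
    - [12,-1.9,0,0,0,0,0]
    - [12,1.9,0,0,0,0,0]
    - [10.9,5.5,0,0,0,0,0]
    - [8.6,8.6,0,0,0,0,0]
    - [5.5,10.9,0,0,0,0,0]
    - [1.9,12,0,0,0,0,0]
    - [-1.9,12,0,0,0,0,0]
    - [-5.5,10.9,0,0,0,0,0]
    - [-8.6,8.6,0,0,0,0,0]
    - [-10.9,5.5,0,0,0,0,0]
    - [-12,1.9,0,0,0,0,0]
    - [-12,-1.9,0,0,0,0,0]
    - [-10.9,-5.5,0,0,0,0,0]
    - [-8.6,-8.6,0,0,0,0,0]
    - [-5.5,-10.9,0,0,0,0,0]
    - [-1.9,-12,0,0,0,0,0]

```text
t: 27.07
position: [0.5887, -0.0256, 0.1342]
tool_rot: [0.419, 0.908, -0.0, 0.0]
contact_force: [0.3, 0.9, -1.3]
width: 0.248
grip_force: 60.0
```

Call:
carry_out:
  series:
    - [1.9,-12,0,0,0,0,0]
    - [5.5,-10.9,0,0,0,0,0]
    - [8.6,-8.6,0,0,0,0,0]
    - [10.9,-5.5,0,0,0,0,0]
    - [12,-1.9,0,0,0,0,0]
    - [12,1.9,0,0,0,0,0]
    - [10.9,5.5,0,0,0,0,0]
    - [8.6,8.6,0,0,0,0,0]
    - [5.5,10.9,0,0,0,0,0]
    - [1.9,12,0,0,0,0,0]
    - [-1.9,12,0,0,0,0,0]
    - [-5.5,10.9,0,0,0,0,0]
    - [-8.6,8.6,0,0,0,0,0]
    - [-10.9,5.5,0,0,0,0,0]
    - [-12,1.9,0,0,0,0,0]
    - [-12,-1.9,0,0,0,0,0]
    - [-10.9,-5.5,0,0,0,0,0]
    - [-8.6,-8.6,0,0,0,0,0]
    - [-5.5,-10.9,0,0,0,0,0]
    - [-1.9,-12,0,0,0,0,0]

```text
t: 28.73
position: [0.5887, -0.0256, 0.1342]
tool_rot: [0.419, 0.908, -0.0, 0.0]
contact_force: [-0.1, 1.2, -1.7]
width: 0.25
grip_force: 60.0
```

Call:
carry_out:
  series:
    - [1.9,-12,0,0,0,0,0]
    - [5.5,-10.9,0,0,0,0,0]
    - [8.6,-8.6,0,0,0,0,0]
    - [10.9,-5.5,0,0,0,0,0]
    - [12,-1.9,0,0,0,0,0]
    - [12,1.9,0,0,0,0,0]
    - [10.9,5.5,0,0,0,0,0]
    - [8.6,8.6,0,0,0,0,0]
    - [5.5,10.9,0,0,0,0,0]
    - [1.9,12,0,0,0,0,0]
    - [-1.9,12,0,0,0,0,0]
    - [-5.5,10.9,0,0,0,0,0]
    - [-8.6,8.6,0,0,0,0,0]
    - [-10.9,5.5,0,0,0,0,0]
    - [-12,1.9,0,0,0,0,0]
    - [-12,-1.9,0,0,0,0,0]
    - [-10.9,-5.5,0,0,0,0,0]
    - [-8.6,-8.6,0,0,0,0,0]
    - [-5.5,-10.9,0,0,0,0,0]
    - [-1.9,-12,0,0,0,0,0]

```text
t: 30.4
position: [0.5887, -0.0256, 0.1342]
tool_rot: [0.419, 0.908, -0.0, 0.0]
contact_force: [0.2, 0.2, -1.4]
width: 0.25
grip_force: 60.0
```

```bash
python3 beads.py; python3 tilt.py|tail -1
```

```text
30.4 [ 0.58869204 -0.02560173  0.1342067 ] [ 4.18571868e-01  9.08183629e-01 -2.87917845e-04  6.37717701e-05] 0.25014846312809813 59.97394859790802 [ 0.23376665  0.16015066 -1.36266904]
scene [(0.53, np.float64(-72.0), np.float64(-14.0)), (0.52, np.float64(-61.0), np.float64(27.0)), (0.41, np.float64(-61.0), np.float64(-31.0))]
side [(0.63, np.float64(52.0), np.float64(-30.0))]
wrist [(0.98, np.float64(-67.0), np.float64(28.0)), (0.97, np.float64(-40.0), np.float64(-60.0)), (0.89, np.float64(71.0), np.float64(23.0)), (0.84, np.float64(-20.0), np.float64(71.0)), (0.7, np.float64(62.0), np.float64(-39.0)), (0.68, np.float64(-61.0), np.float64(-39.0)), (0.66, np.float64(-72.0), np.float64(-12.0)), (0.57, np.float64(51.0), np.float64(53.0))]
['scene', 'side', 'wrist'] tilt slope x,y [ 0.057 -0.054] 0.8549959208209884 upright 0.6356002420322122
```

Turns are done, and all eight beads lie at the wall, with one bead of each pair at least 30 mm from every start position it could be confused with. Now I'll lift straight up and straighten the stirrer.

Call:
carry_out:
  series:
    - [5,0,-15,0,0,0,0]
    - [5,0,-30,0,0,0,0]
    - [5,0,-40,0,0,0,0]
    - [0,0,-40,0,0,0,0]
    - [0,0,0,0,-0.08,0,0]
    - [0,0,0,0,0,0,0]
    - [0,0,0,0,0,0,0]

```text
t: 31.58
position: [0.5786, -0.0102, 0.2588]
tool_rot: [0.416, 0.909, -0.016, 0.035]
contact_force: [-0.4, 0.1, -2.1]
width: 0.246
grip_force: 60.0
```

```bash
cat > go.py <<'E'
from h import *
s=bot.state();p=np.array(s["position"]);Rm=Ro.from_quat(s["tool_rot"]).as_matrix()
foot=p+Rm@[.0132,0,.122]
print(s["t"],p,"foot",foot.round(4),"axis",(Rm@[-.08,0,-1]).round(3),s["grip_force"])
for z in(foot[2],.006): print("shift mm",(1000*Rm.T@(np.array([.475,-.285,z])-foot)).round(1))
E
python3 go.py; sed -i 's/\[0,0,.0425\]/Ro.from_quat(s["tool_rot"]).as_matrix()@[0,0,-.0425]/' tilt.py; python3 tilt.py
```

```text
31.5833 [ 0.57860885 -0.01017834  0.25878843] foot [ 0.5761 -0.0073  0.1361] axis [ 0.002 -0.002  1.003] 59.99463379383087
shift mm [-143.7 -258.    11.1]
shift mm [-133.7 -258.   140.9]
scene 0.95 565
side 0.87 469
wrist 0.74 7608
['scene'] tilt slope x,y [ 0.015 -0.004] 0.9699115044247788 upright 0.9327433628318584
['side'] tilt slope x,y [-0.013  0.031] 1.0 upright 0.9893390191897654
['wrist'] tilt slope x,y [0.008 0.03 ] 0.5557308096740273 upright 0.5353575184016824
['scene', 'side', 'wrist'] tilt slope x,y [0.006 0.007] 0.8229145970215788 upright 0.8191466334744354
```

Call:
carry_out:
  series:
    - [-14.4,-25.8,1.1,0,0,0,0]
    - [-14.4,-25.8,1.1,0,0,0,0]
    - [-14.4,-25.8,1.1,0,0,0,0]
    - [-14.4,-25.8,1.1,0,0,0,0]
    - [-14.4,-25.8,1.1,0,0,0,0]
    - [-14.4,-25.8,1.1,0,0,0,0]
    - [-14.4,-25.8,1.1,0,0,0,0]
    - [-14.4,-25.8,1.1,0,0,0,0]
    - [-14.4,-25.8,1.1,0,0,0,0]
    - [-14.4,-25.8,1.1,0,0,0,0]
    - [0,0,0,0,0,0,0]
    - [0,0,0,0,0,0,0]
    - [0,0,0,0,0,0,0]

```text
t: 32.97
position: [0.4778, -0.2892, 0.2594]
tool_rot: [0.418, 0.908, -0.017, 0.036]
contact_force: [-0.7, 0.2, -1.9]
width: 0.246
grip_force: 60.0
```

```bash
python3 go.py; python3 - <<'E'
from fit import *
s=bot.state();x0=[.475,-.285]
f=np.array(s["position"])+Ro.from_quat(s["tool_rot"]).as_matrix()@[.0132,0,.122]
SH["st"]=[(.018,f[2],f[2]+.022),(.008,f[2]+.022,f[2]+.13),(.0125,f[2]+.13,f[2]+.146)]
for cam in("scene","side","wrist"):
    i,K,R,t=snap(cam);c=(K,R,t)
    for n in("tin","stirrer"):
        for x in bot.regions_of(n,cam)[:1]: print(cam,n,x["conf"],fit(SH["st" if n=="stirrer" else n],[(x["mask"],c)],x0))
E
```

```text
32.9667 [ 0.47779699 -0.28915502  0.25935129] foot [ 0.4755 -0.2865  0.1367] axis [ 1.000e-03 -1.000e-03  1.003e+00] 59.99446928501129
shift mm [ 1.4  0.6 -0.1]
shift mm [ 11.8   0.6 130.2]
scene tin 0.71 (array([ 0.4761, -0.284 ]), np.float64(0.044))
scene stirrer 0.91 (array([ 0.4746, -0.2849]), np.float64(0.361))
side tin 0.61 (array([ 0.4774, -0.2874]), np.float64(0.112))
side stirrer 0.84 (array([ 0.4788, -0.2855]), np.float64(0.394))
wrist tin 0.68 (array([ 0.4757, -0.2854]), np.float64(0.302))
wrist stirrer 0.82 (array([ 0.4776, -0.2888]), np.float64(0.431))
```

Call:
carry_out:
  series:
    - [2.5,0.6,30,0,0,0,0]
    - [2.4,0,30,0,0,0,0]
    - [2.4,0,30,0,0,0,0]
    - [1.6,0,20,0,0,0,0]
    - [0.8,0,10,0,0,0,0]
    - [0.4,0,5,0,0,0,0]
    - [0,0,0,0,0,0,0]
    - [0,0,0,0,0,0,0]
    - [0.2,0,2.5,0,0,0,0]
    - [0.1,0,1.5,0,0,0,0]
    - [0,0,0,0,0,0,0]
    - [0,0,0,0,0,0,0]

```text
t: 34.42
position: [0.4785, -0.289, 0.1308]
tool_rot: [0.417, 0.908, -0.017, 0.037]
contact_force: [0.1, -0.2, -1.4]
width: 0.246
grip_force: 60.0
```

```bash
python3 go.py; python3 -c "
from h import *
print(bot.state()['contact_force'],bot.state()['moment'])"
```

```text
34.4167 [ 0.47847041 -0.28903355  0.1307812 ] foot [ 0.4763 -0.2865  0.0081] axis [-1.000e-03  0.000e+00  1.003e+00] 59.99448537826538
shift mm [ 2.  -0.1 -0.2]
shift mm [ 2.1 -0.1  1.9]
[ 0.05808992 -0.20526567 -1.40436313] [0.04264652 0.12404232 0.02542983]
```

Foot about 3 mm above the tin's bottom. I'll lower until it touches, then ease the grip.

Call:
carry_out:
  series:
    - [0.1,0,1.5,0,0,0,0]
    - [0.1,0,1.5,0,0,0,0]
    - [0,0,0,0,0,0,0]
    - [0,0,0,0,0,0,0]

```text
t: 34.75
position: [0.4789, -0.2895, 0.1287]
tool_rot: [0.417, 0.908, -0.016, 0.037]
contact_force: [-2.5, 1.5, 10.9]
width: 0.248
grip_force: 60.0
```

It touched the bottom with 11 N. I'll ease up a touch and release.

Call:
carry_out:
  series:
    - [0,0,-1,0,0,0,0]
    - [0,0,0,0,0,0,0]
    - [0,0,0,0,0,0,0]
  squeeze: 10

```text
t: 35.0
position: [0.4786, -0.2892, 0.1288]
tool_rot: [0.417, 0.908, -0.017, 0.037]
contact_force: [-0.1, 0.7, 4.3]
width: 0.252
grip_force: 10.0
```

Call:
carry_out:
  series:
    - [0,0,0,0,0,0,0.35]
    - [0,0,0,0,0,0,0.5]
    - [0,0,0,0,0,0,0.7]
    - [0,0,0,0,0,0,0.9]
    - [0,0,0,0,0,0,0.9]
    - [0,0,0,0,0,0,0.9]
    - [0,0,0,0,0,0,0.9]
    - [0,0,0,0,0,0,0.9]

```text
t: 35.67
position: [0.4782, -0.289, 0.1283]
tool_rot: [0.417, 0.908, -0.017, 0.036]
contact_force: [0.3, 0.1, 0.2]
width: 0.816
grip_force: 0.0
```

Call:
carry_out:
  series:
    - [-1.2,0,-15,0,0,0,0.9]
    - [-2.4,0,-30,0,0,0,0.9]
    - [-2.8,0,-35,0,0,0,0.9]
    - [-2.8,0,-35,0,0,0,0.9]
    - [0,0,-25,0,0,0,0.9]
    - [0,0,0,0,0,0,0.9]
    - [0,0,0,0,0,0,0.9]
    - [0,0,0,0,0,0,0.9]
    - [0,0,0,0,0,0,0.9]

```text
t: 36.42
position: [0.4761, -0.2869, 0.2672]
tool_rot: [0.417, 0.908, -0.017, 0.035]
contact_force: [-0.3, 0.3, 0.4]
width: 0.897
grip_force: 0.0
```

```bash
python3 - <<'E'
from fit import *
s=bot.state();print(s["t"],s["position"],s["width"],s["contact_force"])
x0=[.476,-.2865]
for cam in("scene","side","wrist"):
    i,K,R,t=snap(cam);c=(K,R,t)
    for n in("tin","stirrer"):
        for x in bot.regions_of(n,cam)[:1]: print(cam,n,x["conf"],fit(SH[n],[(x["mask"],c)],x0))
E
python3 beads.py
```

```text
36.4167 [ 0.47607826 -0.28692276  0.26718514] 0.8971829402464963 [-0.34667881  0.33714025  0.39330573]
scene tin 0.71 (array([ 0.4747, -0.2855]), np.float64(0.13))
scene stirrer 0.83 (array([ 0.4791, -0.2831]), np.float64(0.294))
side tin 0.9 (array([ 0.4767, -0.2867]), np.float64(0.281))
side stirrer 0.56 (array([ 0.4742, -0.2905]), np.float64(0.307))
wrist tin 0.76 (array([ 0.4753, -0.2855]), np.float64(0.408))
36.8667 [ 0.47681055 -0.28743473  0.2684814 ] [ 0.41738185  0.90785616 -0.01675247  0.03617922] 0.8981189748725784 0.0 [ 0.62442509 -0.67997336  0.56153795]
scene [(0.65, np.float64(-74.0), np.float64(-24.0)), (0.53, np.float64(-69.0), np.float64(-30.0)), (0.48, np.float64(-41.0), np.float64(-49.0))]
side [(0.64, np.float64(-19.0), np.float64(70.0)), (0.56, np.float64(69.0), np.float64(27.0))]
wrist [(0.85, np.float64(61.0), np.float64(-38.0))]
```

```bash
python3 -c "
from bench import bot
print(bot.finish_job())"
```

```text
the job is handed in; nothing more can be done
None
```

The job is handed in, result not reported back: the wheel shows four dots up, no bead was seen outside the pot and the stirrer stands released in its tin; of more than four clockwise turns, only about one swept near the wall, where the foot tilted and slid past most beads, and the last three ran 39 mm from the centre, inside the beads.

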